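Load the sample cell and jog it in front of the detector

TASK

Take the sample cell (the block with the round glass window and two brass plugs on top) out of the storage rack and stand it fully down in the nest on the motorised stage, window towards the detector tube; the rack leaves only its narrow ends free and the nest only its flat faces, so stand it on the clear bench in between and take it the other way. Then press the jog key (the large round one) right down, keep it down for five seconds without a break and let it come up, so that the stage carries the cell in front of the detector. Do not drop the cell or press the small square key, and leave everything else where it is.

Things in the scene. Friction and masses are not known exactly. Their poses are not given: they have to be found in the camera images.
- cell: sample cell: aluminium block 24 mm thick (its x), 50 mm wide (its y), 62 mm high (its z), 0.13 to 0.25 kg, upright in one of the rack's three places. Origin: centre of its underside. A 31 mm round glass window shows in both flat faces (+x and -x, alike: either may face the detector); two low brass plugs on top (13 mm wide, 2 mm high, 28 mm apart) tell it from the two plain blanks
- rack: grey storage rack, fixed, 72 (its x) by 108 mm (its y); origin: centre of its underside. Floor 8 mm above the bench; the three blocks stand in a row along its y at -32, 0, +32 mm, their 50 mm width along the rack's x. Walls 4 mm thick, 38 mm long, to 64 mm above the bench, stand between and outside them (2 mm play): fingers reach only a block's narrow ends. Rims 4 mm over the floor at x = +-30 mm
- blank_a: plain aluminium block of the same size as the cell, without window or plugs, in the rack: leave it there
- blank_b: a second plain block like blank_a, in the rack: leave it there
- nest (a point): centre of the nest's floor on the carriage, 56 mm above the bench; moves with it. x points to the detector, y along the travel. Cheeks 24 mm wide, 66 mm high over the floor, inner faces at y = +-28 mm (flared 11 mm higher), close in the cell's narrow ends with 3 mm play; lips 5 mm high at x = +-15.5 mm stop its flat faces with 3.5 mm play. Fingers have 50 mm of room before and behind. The cell's x goes along this x
- stage (a joint): carriage position along the nest's +y, m: 0 at the loading end (start), 0.031 with the nest in front of the detector, 0.05 at the far end. While the jog key is down (over about 2 mm) it moves steadily at 5.4 mm/s towards +y; when the key comes up it stops at the next 3 mm step and stays locked
- detector_nose (a point): centre of the front face of the detector tube's nose (32 mm across, axis 89 mm above the bench), fixed, 75 mm behind the line of travel of the nest; its axes are parallel to the nest's
- jog (a joint): travel of the jog key, m: 0 up, 0.005 fully down; springs back by itself. It starts to move at 2.5 N and is fully down at 5 N; counts as held beyond 3 mm
- jog_top (a point): centre of the top of the jog key: black round cap 24 mm across, top 40 mm above the bench and 8 mm above the grey key box (70 by 110 mm, 32 mm high) at the right-hand front of the stage; pressed straight down. Moves with the key. Axes parallel to the nest's
- lamp (a joint): travel of the lamp key, m: 0 up. Not to be pressed
- lamp_top (a point): centre of the top of the lamp key: small square black cap, 14 mm, on the same key box, 50 mm to the right of the jog key (towards the nest's -y), same height. Not to be pressed
- iris: bystander: post-mounted iris, 111 mm high on a 40 mm round foot, origin under the foot
- lens_mount: bystander: post-mounted lens, 111 mm high on a 40 mm round foot, origin under the foot
- dropper: bystander: small white dropper bottle, 24 mm across, 62 mm high, standing in front of the stage to the left of the key box; origin under its foot
- driver: bystander: screwdriver 170 mm long, lying on the bench on the right
- lens_jar: bystander: black lens jar 45 mm across, 30 mm high, near the robot on the left; origin under its foot. The bench about x 0.415, y 0.10 (between rack, stage and jar) is always clear, 60 mm all round, for standing the cell down
Not all that is in view belongs to the job. Leave any blue or green look-alike of the cell alone.

How it is judged (in metres and radians):
On the way, in this order (a step that is already met when the one before it is completed fails the run):
1. the cell stands in the nest, at the loading end, and the fingers have let it go (horizontal distance between cell and nest below 0.006 m and z of cell in the frame of nest below 0.003 m and angle between the x axis of cell and the x axis of nest, either way round below 0.2 rad and angle between cell's own z axis and vertical below 0.08 rad and value of joint stage below 0.005 m and contact force between the fingers and cell below 0.1 N), for 0.2 s.
2. the jog key is held down without a break (at least 3.8 s of the five) (value of joint jog above 0.003 m), for 3.8 s.
At the end, for the whole second after the job is handed in: The cell stands fully down in the nest (within 6 mm of its centre, 3 mm of its floor, window within about 11 degrees of facing the detector), at rest; the stage has carried it 23 to 39 mm (31 mm is square in front of the detector; about 4.0 to 6.7 s of jogging) and the jog key is up again (value of joint jog below 0.001 m and value of joint stage between 0.023 and 0.039 m and horizontal distance between cell and nest below 0.006 m and z of cell in the frame of nest below 0.003 m and angle between the x axis of cell and the x axis of nest, either way round below 0.2 rad and angle between cell's own z axis and vertical below 0.08 rad and linear speed of cell below 0.02 m/s); the robot touches nothing.
It fails at once if the sample cell is dropped (falls free by more than about 10 mm) (linear speed of cell above 0.45 m/s and not (contact force between the fingers and cell above 0.02 N)).
It fails at once if the sample cell is knocked over (angle between cell's own z axis and vertical above 0.9 rad).
It fails at once if the small square lamp key is pressed (value of joint lamp above 0.002 m).
It fails at once if a blank is moved in or taken out of the rack (distance of any of blank_a, blank_b from where it was at the start of the episode above 0.012 m).
It fails at once if a bystander on the bench is pushed away or knocked over (distance of any of iris, lens_mount, dropper, driver, lens_jar from where it was at the start of the episode above 0.03 m or angle between any of iris, lens_mount, dropper's own z axis and vertical above 0.5 rad).
It also fails if it takes over 72 s, if anything falls off the work surface, if the arm or the gripper's body presses on something with over 40 N, if the wrist force passes 120 N, or if a joint passes its speed limit or range.

ROBOT

A 6-joint arm with a two-finger parallel gripper is mounted at the origin on the work surface. World frame = base frame: x ahead of the robot, y to its left, z up, the work surface at z = 0. Lengths are in m, angles in degrees, forces in N, time in s.
With the tool pointing down it reaches from about 0.25 to 0.85 m from the base axis. Payload 12.5 kg.
Tool frame: the origin (TCP) lies at the very end of the fingers, on their centre line; the grasp point (between the pads) lies 19 mm behind it (ctrl.grip_depth is the z of the grasp point in the tool frame, in m); z points along the fingers, x is the direction in which the jaws open and shut, and the axes are right-handed (so a half turn about z gives the same grasp; the last joint's range is limited). The gripper opens to 93 mm and grips with 3 to 60 N. Pads are 15 mm wide; open, the fingers measure 128 mm over their backs; the gripper's body (75 mm by 188 mm) begins 65 mm behind the grasp point.
Start: joints at [63.277, 20.094, 94.641, -0, 65.266, -4.847], TCP at [0.205, 0.51, 0.219] pointing down, gripper open.
Joint ranges: [-157.81, 157.81], [-45, 120.19], [0.68, 151.7], [-89.99, 269.99], [4.06, 180], [-164.3, 164.3]. Speed limits (degrees/s): [127.2, 127.2, 159.86, 180, 180, 180].

INTERFACE

Orientations are given as [roll, pitch, yaw] about the fixed x, y, z axes, in that order (R = Rz(yaw) Ry(pitch) Rx(roll)).
In Python, from bench import ctrl gives the robot as it stands.
- The arm moves only by the tool arm_command, never from a script. Its argument "commands" is one flat list of numbers, 7 for each row, row after row: the closure, from 0 (fully open) to 1 (shut), then the shift along the tool's x, y, z in m, then the turn, a rotation vector about the tool's x, y, z in rad. In form: [fingers, tx, ty, tz, wx, wy, wz, fingers, tx, ty, tz, wx, wy, wz, ...]. A call has exactly 10 rows; each row shifts and turns the commanded pose from where the row before left it, along the tool's axes as they then stand; what a row does not reach is not made up. A row lasts 1/8 s, in which the tool goes at most 62.5 mm and 10.7 degrees, less where a joint would pass 70% of its speed; a pose out of reach is approached as far as the arm can. A call is refused whole if a number of a shift passes 0.0625 or a number of a turn 0.188, either way. A call with a gripper value outside its range is refused whole. The fingers move at their own pace and stop on an object; "force" is the grip in N (left out, the last holds). Time passes only in rows, so rows that do not move let the fingers close, or fill a call up. It gives the time, the measured TCP pose, the force and the opening at its end, in the units of the state.
- ctrl.sense(): the state, without advancing time (a new reading comes with each control period).
- ctrl.snapshot(name): name is "scene" or "top" or "wrist"; returns a dict with "pixels" (420x560x3 uint8, red, green, blue), "vertical_fov" (degrees; the focal length in pixels is half the picture's height over the tangent of half this angle, whatever the lens; pixels are square), "cx", "cy" (the principal point, pixels), "world_from_camera" (4x4, takes a point from camera to world coordinates); the wrist camera has in their place "hand_eye" (4x4, takes a point from camera to tool coordinates, whose origin is the TCP and whose axes are the tool frame's). Camera axes: x right, y up, looking along -z (the intrinsics and any distortion apply to the point x, -y, -z); pixel columns grow to the right and rows downward; lengths in m; the calibration is good to about 2 mm. A picture is of the moment at which its call begins: read the wrist's pose just before it. There is no depth.
- ctrl.close_job(): hands the job in, once; it reports no verdict.
Trained networks look in the newest picture that a camera, given by its name, has taken for a name from the list of things; names that differ only in an ending like _2 or _b are one class to them, and where a whole thing is asked for, a point or a joint stands for the part that bears it (a point fixed in the world has none). Each returns a list of dicts, best first, with "confidence" (0 to 1); they miss things now and then, are a little off and sometimes report something else, mostly with a low value. They report only what shows in the picture. A call takes as long as a camera call. They do not tell look-alikes from the thing itself.
- ctrl.look_for(camera, label): "box" ([left, top, width, height] in pixels, round what is visible of it).
The state is a dict: "time_s": time; "q": joint angles; "joint_velocities": joint speeds; "joint_torque": joint torques, N m; "ee_pos": TCP position; "ee_rot": TCP orientation; "contact_force": force on the tool from outside, world axes, zero at the start; "moment": the same for the moment, N m; "finger_gap": finger opening in m.
Only numpy, scipy, OpenCV 4.12 (cv2) and the standard library are available. Lean on these libraries where they do the work, as an engineer would, in place of code of your own. Each camera call takes 0.05 s, during which the arm holds its last target. There are 200 camera calls.

## Working session

There is one attempt and no reset: what is moved stays moved. The work goes in short steps, Python scripts to look and compute and a tool call to move; the robot and the scene stay as the last step left them, time stands still between calls to the robot, and variables do not carry over. Pictures are saved under pics/ and viewed, about 8 in all and at most 12, crops included, and the job is handed in when it is done.

Besides the shell and the picture viewer there is one more tool, called after "Emit:" as a command line: name --argument value ..., lists and objects as JSON in quotes. arm_command: Moves the arm, as the interface text tells. Its arguments: {"type":"object","properties":{"commands":{"type":"array","items":{"type":"number"}},"force":{"type":"number"}},"required":["commands"]}

```bash
ls; mkdir -p pics
cat > h.py <<'E'
from bench import ctrl
import numpy as np, cv2
from scipy.spatial.transform import Rotation as R
def snap(n,save=None):
    s=ctrl.sense(); d=ctrl.snapshot(n)
    if 'hand_eye' in d:
        T=np.eye(4);T[:3,:3]=R.from_euler('xyz',s['ee_rot'],degrees=True).as_matrix();T[:3,3]=s['ee_pos']
        d['W']=T@d['hand_eye']
    else: d['W']=np.array(d['world_from_camera'])
    h=d['pixels'].shape[0]; d['f']=h/2/np.tan(np.radians(d['vertical_fov'])/2)
    if save: cv2.imwrite('pics/'+save,d['pixels'][:,:,::-1])
    return d
def ray(d,u,v):
    r=np.array([(u-d['cx'])/d['f'],-(v-d['cy'])/d['f'],-1.]); return d['W'][:3,3],d['W'][:3,:3]@r
def at(d,u,v,z):
    o,r=ray(d,u,v); return o+r*(z-o[2])/r[2]
def proj(d,p):
    c=np.linalg.inv(d['W'])@np.append(p,1); return d['cx']-d['f']*c[0]/c[2], d['cy']+d['f']*c[1]/c[2]
E
python3 - <<'E'
from h import *
print(ctrl.sense()['ee_rot'],ctrl.grip_depth)
for n in ['scene','top']:
    d=snap(n,n+'1.png')
    print(n,[k for k in d],d['f'],d['cx'],d['cy'],d['W'].round(3).tolist())
    for l in ['cell','rack','nest','jog_top','lamp_top','detector_nose','dropper','blank_a','lens_jar','iris','lens_mount','driver']:
        print(l,[(np.round(x['box']).tolist(),round(x['confidence'],2)) for x in ctrl.look_for(n,l)][:4])
E
```

```text
pics
[-1.79995038e+02  6.59196734e-02  6.81237792e+01] -0.0188
scene ['pixels', 'vertical_fov', 'cx', 'cy', 'world_from_camera', 'W', 'f'] 402.97755560185044 289.1015426760065 205.12618903365524 [[-0.696, -0.411, 0.588, 1.108], [0.718, -0.409, 0.563, 0.571], [0.009, 0.815, 0.58, 0.676], [0.0, 0.0, 0.0, 1.0]]
cell [([387.0, 276.0, 26.0, 35.0], 0.72), ([398.0, 238.0, 26.0, 34.0], 0.71), ([386.0, 329.0, 34.0, 36.0], 0.66)]
rack [([371.0, 288.0, 57.0, 41.0], 0.93), ([203.0, 155.0, 29.0, 18.0], 0.19)]
nest [([209.0, 186.0, 47.0, 50.0], 0.64)]
jog_top [([308.0, 301.0, 25.0, 46.0], 0.16)]
lamp_top []
detector_nose [([97.0, 178.0, 191.0, 128.0], 0.58)]
dropper [([263.0, 199.0, 7.0, 20.0], 0.72)]
blank_a [([377.0, 265.0, 29.0, 35.0], 0.63)]
lens_jar [([385.0, 223.0, 18.0, 22.0], 0.52)]
iris [([312.0, 300.0, 24.0, 45.0], 0.89)]
lens_mount [([143.0, 162.0, 12.0, 35.0], 0.79)]
driver [([190.0, 156.0, 44.0, 20.0], 0.61)]
top ['pixels', 'vertical_fov', 'cx', 'cy', 'world_from_camera', 'W', 'f'] 517.4158563010483 272.33760537350844 209.44794407010997 [[-0.025, 0.989, -0.147, 0.37], [-1.0, -0.026, -
[... 195 characters left out ...]
 209.0, 54.0, 37.0], 0.56)]
nest [([292.0, 167.0, 41.0, 38.0], 0.64)]
jog_top []
lamp_top []
detector_nose [([247.0, 41.0, 158.0, 205.0], 0.57), ([178.0, 295.0, 22.0, 18.0], 0.56)]
dropper [([300.0, 225.0, 12.0, 12.0], 0.43), ([121.0, 216.0, 19.0, 24.0], 0.43)]
blank_a [([141.0, 221.0, 14.0, 21.0], 0.58), ([109.0, 213.0, 18.0, 21.0], 0.55)]
lens_jar [([179.0, 295.0, 19.0, 20.0], 0.76), ([432.0, 148.0, 25.0, 22.0], 0.41)]
iris [([150.0, 142.0, 20.0, 21.0], 0.74), ([342.0, 223.0, 11.0, 9.0], 0.58)]
lens_mount [([432.0, 151.0, 24.0, 19.0], 0.78), ([343.0, 223.0, 7.0, 10.0], 0.71), ([121.0, 218.0, 19.0, 21.0], 0.17)]
driver [([426.0, 203.0, 12.0, 66.0], 0.68), ([140.0, 217.0, 12.0, 24.0], 0.22)]
```

Run:
```python
import cv2,numpy as np
t=cv2.imread('pics/top1.png')
c=t[40:330,80:460]; cv2.imwrite('pics/t1c.png',cv2.resize(c,None,fx=2.1,fy=2.05,interpolation=cv2.INTER_CUBIC))
from h import *
d=snap('top')
for n,u,v,z in [('mid',130.5,226.5,.07),('nest',312,186,.12),('jar',188,305,.03),('drop',306,231,.06)]: print(n,at(d,u,v,z).round(3))
```

```text
mid [0.52  0.334 0.07 ]
nest [ 0.598 -0.101  0.12 ]
jar [0.33  0.203 0.03 ]
drop [ 0.499 -0.087  0.06 ]
```

View pics/t1c.png

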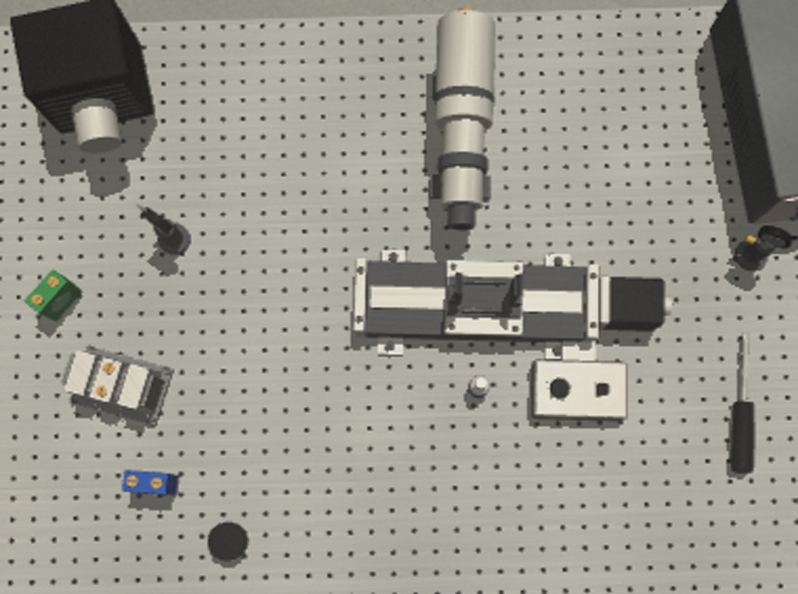

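View pics/scene1.png

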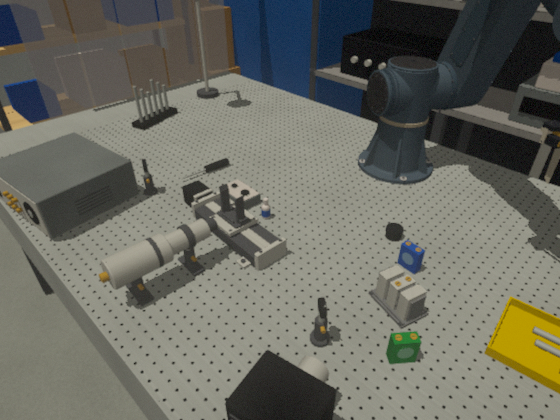

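The cell is the middle block of the rack, with its plugs at crop (109,368) and (101,391), so its width axis is yaw about -15°. The green and blue look-alikes stand apart from it. The nest is at crop (483,297) and the jog key at (560,388). Next I'll get a closer view with the wrist camera.

```bash
cat >> h.py <<'E'
from scipy.linalg import logm,expm
def mat(p,rot):
    T=np.eye(4);T[:3,:3]=R.from_euler('xyz',rot,degrees=True).as_matrix();T[:3,3]=p;return T
def plan(p,yaw,n=10,src=None):
    s=ctrl.sense(); T0=mat(s['ee_pos'],s['ee_rot']) if src is None else mat(src[:3],[180,0,src[3]])
    D=expm(np.real(logm(np.linalg.inv(T0)@mat(p,[180,0,yaw])))/n)
    print('n',n,'row',D[:3,3].round(4).tolist(),R.from_matrix(D[:3,:3]).as_rotvec().round(4).tolist())
E
python3 - <<'E'
from h import *
d=snap('wrist'); print(d['hand_eye'].round(3).tolist(),d['f'],d['cx'],d['cy'])
plan([.50,.334,.28],-15)
E
```

```text
[[1.0, -0.001, -0.0, 0.0], [-0.001, -0.961, -0.276, -0.076], [-0.0, 0.276, -0.961, -0.166], [0.0, 0.0, 0.0, 1.0]] 340.5964209335083 280.92675951666433 209.77296797285828
n 10 row [0.0179, 0.033, -0.0061] [0.0, 0.0, 0.1451]
```

Emit:
arm_command --commands '[0,0.018,0.033,-0.006,0,0,0.145,0,0.018,0.033,-0.006,0,0,0.145,0,0.018,0.033,-0.006,0,0,0.145,0,0.018,0.033,-0.006,0,0,0.145,0,0.018,0.033,-0.006,0,0,0.145,0,0.018,0.033,-0.006,0,0,0.145,0,0.018,0.033,-0.006,0,0,0.145,0,0.018,0.033,-0.006,0,0,0.145,0,0.018,0.033,-0.006,0,0,0.145,0,0.018,0.033,-0.006,0,0,0.145]'

```text
time_s: 2.65
ee_pos: [0.5016, 0.3338, 0.2787]
ee_rot: [180.0, 0.0, -15.2]
contact_force: [0.3, 0.6, -0.6]
finger_gap: 0.0929
```

Run:
```python
from h import *
s=ctrl.sense(); print(s['time_s'],s['ee_pos'],s['ee_rot'],s['q'])
d=snap('wrist','w1.png')
for l in ['cell','rack','blank_a']: print(l,[(np.round(x['box']).tolist(),round(x['confidence'],2)) for x in ctrl.look_for('wrist',l)][:4])
```

```text
2.65 [0.50158487 0.33382589 0.27865407] [ 1.79992950e+02  3.91535451e-03 -1.52334093e+01] [ 2.92202257e+01  2.27158014e+01  8.21960888e+01 -2.36988430e-03
  7.50958418e+01  4.44542444e+01]
cell [([347.0, 65.0, 59.0, 40.0], 0.89), ([197.0, 204.0, 33.0, 55.0], 0.73), ([278.0, 160.0, 43.0, 31.0], 0.6)]
rack [([269.0, 122.0, 59.0, 99.0], 0.97)]
blank_a [([275.0, 134.0, 47.0, 27.0], 0.83), ([280.0, 189.0, 40.0, 29.0], 0.72)]
```

View pics/w1.png

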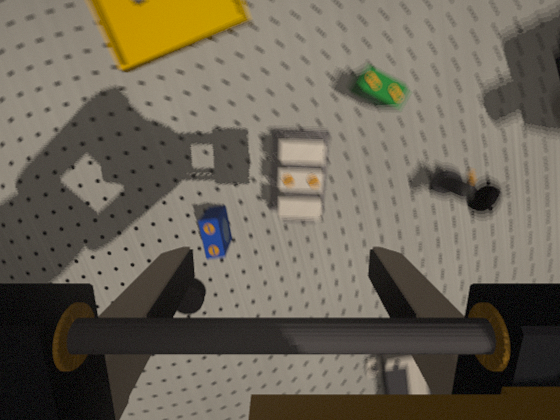

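The rack is at (300,175), with the middle block's plugs at (288,181) and (314,182). The blue block is at (214,232) and the green at (382,86). I'll measure the plugs.

```bash
cat >> h.py <<'E'
def plugs(d,box,zz):
    x0,y0,x1,y1=box; im=d['pixels'][y0:y1,x0:x1].astype(int)
    m=((im[:,:,0]-im[:,:,2]>60)&(im[:,:,0]>110)).astype(np.uint8)
    n,_,st,c=cv2.connectedComponentsWithStats(m)
    k=[i for i in np.argsort(-st[1:,4])+1][:2]; P=[]
    for i in k:
        u,v=c[i]+[x0,y0]; P.append(at(d,u,v,zz)); print('plug',u.round(1),v.round(1),st[i,4],P[-1].round(4))
    e=P[0]-P[1]; print('dist',np.linalg.norm(e).round(4),'yaw',np.degrees(np.arctan2(e[1],e[0])).round(1),'mid',((P[0]+P[1])/2).round(4)); return (P[0]+P[1])/2
E
python3 - <<'E'
from h import *
d=snap('wrist'); print([k for k in d if k not in('pixels','W')],[ (k,d[k]) for k in d if 'dist' in k])
plugs(d,(272,165,330,197),.072)
t=snap('top'); plugs(t,(118,210,142,240),.072)
E
```

```text
['vertical_fov', 'cx', 'cy', 'hand_eye', 'f'] []
plug 286.6 178.1 98 [0.5093 0.3393 0.072 ]
plug 311.8 179.0 96 [0.5361 0.3312 0.072 ]
dist 0.028 yaw 163.0 mid [0.5227 0.3352 0.072 ]
plug 131.2 219.0 21 [0.5382 0.3315 0.072 ]
plug 127.9 230.2 20 [0.5114 0.3391 0.072 ]
dist 0.0279 yaw -15.8 mid [0.5248 0.3353 0.072 ]
```

Run:
```python
from h import *
plan([.523,.335,.16],-17,5)
```

```text
n 5 row [0.0044, -0.0011, 0.0237] [0.0, 0.0001, 0.0076]
```

Emit:
arm_command --commands '[0,0.0044,-0.001,0.024,0,0,0.006,0,0.0044,-0.001,0.024,0,0,0.006,0,0.0044,-0.001,0.024,0,0,0.006,0,0.0044,-0.001,0.024,0,0,0.006,0,0.0044,-0.001,0.024,0,0,0.006,0,0,0,0,0,0,0,0,0,0,0,0,0,0,0,0,0,0,0,0,0,0,0,0,0,0,0,0,0,0,0,0,0,0,0]'

```text
time_s: 4.2
ee_pos: [0.5235, 0.3339, 0.159]
ee_rot: [-180.0, -0.0, -16.7]
contact_force: [0.0, 0.7, 0.4]
finger_gap: 0.0931
```

Run:
```python
from h import *
d=snap('wrist','w2.png'); s=ctrl.sense()
u,v=proj(d,[.5235,.335,.072]); u,v=int(u),int(v); print(u,v)
m=plugs(d,(u-45,v-22,u+45,v+22),.072)
T=mat(s['ee_pos'],s['ee_rot']); print('tool',(np.linalg.inv(T)@np.append(m,1)).round(4),s['ee_pos'],s['ee_rot'])
```

```text
279 213
plug 253.9 214.3 10 [0.5042 0.3403 0.072 ]Traceback (most recent call last):
  File "<stdin>", line 4, in <module>
  File "h.py", line 33, in plugs
    e=P[0]-P[1]; print('dist',np.linalg.norm(e).round(4),'yaw',np.degrees(np.arctan2(e[1],e[0])).round(1),'mid',((P[0]+P[1])/2).round(4)); return (P[0]+P[1])/2
           ~^^^
IndexError: list index out of range
```

View pics/w2.png

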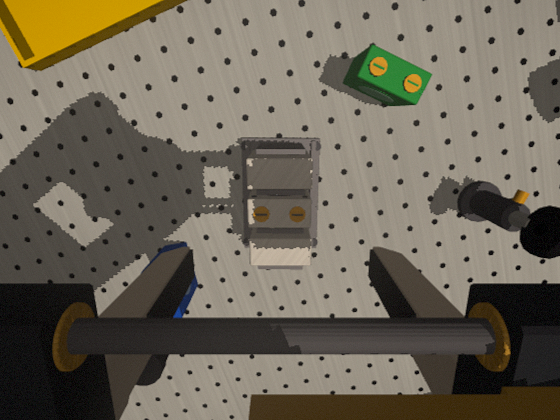

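```bash
sed -i "s/(im\[:,:,0\]-im\[:,:,2\]>60)&(im\[:,:,0\]>110)/(im[:,:,0]-im[:,:,2]>0.33*im[:,:,0])\&(im[:,:,0]>60)/" h.py
python3 - <<'E'
from h import *
d=snap('wrist'); s=ctrl.sense()
m=plugs(d,(235,192,323,236),.072)
T=mat(s['ee_pos'],s['ee_rot']); print('tool',(np.linalg.inv(T)@np.append(m,1)).round(4),s['ee_pos'],s['ee_rot'])
t=snap('top'); b=plugs(t,(130,262,168,285),.064); print('blue tool',(np.linalg.inv(T)@np.append(b,1)).round(4))
plan([m[0],m[1],.035],-16.7,6)
E
```

```text
plug 261.0 213.7 200 [0.5096 0.3391 0.072 ]
plug 296.9 213.9 198 [0.5364 0.3311 0.072 ]
dist 0.0279 yaw 163.2 mid [0.523  0.3351 0.072 ]
tool [-8.00e-04 -1.00e-03  8.68e-02  1.00e+00] [0.52349224 0.33385618 0.1587809 ] [-1.79991890e+02 -7.30662708e-03 -1.66737234e+01]
plug 154.3 275.2 15 [0.4031 0.2768 0.064 ]
plug 142.2 275.4 9 [0.4032 0.3056 0.064 ]
dist 0.0288 yaw -90.3 mid [0.4032 0.2912 0.064 ]
blue tool [-0.103   0.0754  0.0948  1.    ]
n 6 row [-0.0001, -0.0002, 0.0206] [-0.0, -0.0, 0.0001]
```

Emit:
arm_command --commands '[0.1,-0.0008,-0.001,0,0,0,0,0.1,0,0,0.02,0,0,0,0.1,0,0,0.02,0,0,0,0.1,0,0,0.02,0,0,0,0.1,0,0,0.02,0,0,0,0.1,0,0,0.02,0,0,0,0.1,0,0,0.014,0,0,0,0.1,0,0,0.01,0,0,0,0.1,0,0,0,0,0,0,0.1,0,0,0,0,0,0]' --force 25

```text
time_s: 5.6
ee_pos: [0.5233, 0.3352, 0.0352]
ee_rot: [-180.0, -0.0, -16.7]
contact_force: [0.3, 0.9, 0.2]
finger_gap: 0.0836
```

Emit:
arm_command --commands '[1,0,0,0,0,0,0,1,0,0,0,0,0,0,1,0,0,0,0,0,0,1,0,0,0,0,0,0,1,0,0,0,0,0,0,1,0,0,0,0,0,0,1,0,0,0,0,0,0,1,0,0,0,0,0,0,1,0,0,-0.005,0,0,0,1,0,0,-0.005,0,0,0]'

```text
time_s: 6.85
ee_pos: [0.5229, 0.335, 0.0448]
ee_rot: [180.0, 0.0, -16.7]
contact_force: [1.0, -0.1, -1.4]
finger_gap: 0.0502
```

Emit:
arm_command --commands '[1,0,0,-0.01,0,0,0,1,0,0,-0.015,0,0,0,1,0,0,-0.02,0,0,0,1,0,0,-0.02,0,0,0,1,0,0,-0.02,0,0,0,1,0,0,-0.015,0,0,0,1,0,0,-0.005,0,0,0,1,0,0,0,0,0,0,1,0,0,0,0,0,0,1,0,0,0,0,0,0]'

```text
time_s: 8.1
ee_pos: [0.5228, 0.3349, 0.149]
ee_rot: [180.0, 0.0, -16.7]
contact_force: [0.3, -0.0, -2.5]
finger_gap: 0.0497
```

Run:
```python
from h import *
s=ctrl.sense();print(s['time_s'],s['ee_pos'],s['finger_gap'])
plan([.415,.10,.12],-90,10)
```

```text
8.1 [0.52277193 0.33488752 0.14900371] 0.049697475065956856
n 10 row [0.0117, 0.0251, 0.0029] [0.0001, 0.0, 0.128]
```

Emit:
arm_command --commands '[1,0.0117,0.0251,0.003,0,0,0.128,1,0.0117,0.0251,0.003,0,0,0.128,1,0.0117,0.0251,0.003,0,0,0.128,1,0.0117,0.0251,0.003,0,0,0.128,1,0.0117,0.0251,0.003,0,0,0.128,1,0.0117,0.0251,0.003,0,0,0.128,1,0.0117,0.0251,0.003,0,0,0.128,1,0.0117,0.0251,0.003,0,0,0.128,1,0.0117,0.0251,0.003,0,0,0.128,1,0.0117,0.0251,0.003,0,0,0.128]'

```text
time_s: 9.35
ee_pos: [0.4143, 0.0995, 0.1194]
ee_rot: [180.0, -0.0, -90.3]
contact_force: [-0.2, -0.7, -1.8]
finger_gap: 0.05
```

Emit:
arm_command --commands '[1,0,0,0.01,0,0,0,1,0,0,0.018,0,0,0,1,0,0,0.018,0,0,0,1,0,0,0.018,0,0,0,1,0,0,0.014,0,0,0,1,0,0,0.007,0,0,0,1,0,0,0.002,0,0,0,1,0,0,0,0,0,0,1,0,0,0,0,0,0,1,0,0,0,0,0,0]'

```text
time_s: 10.6
ee_pos: [0.4152, 0.1001, 0.0329]
ee_rot: [-180.0, 0.0, -90.0]
contact_force: [0.8, -0.2, -1.7]
finger_gap: 0.0497
```

Emit:
arm_command --commands '[1,0,0,0.001,0,0,0,1,0,0,0.001,0,0,0,1,0,0,0.001,0,0,0,1,0,0,0.001,0,0,0,1,0,0,0.001,0,0,0,1,0,0,0.0005,0,0,0,1,0,0,0,0,0,0,1,0,0,0,0,0,0,1,0,0,0,0,0,0,1,0,0,0,0,0,0]'

```text
time_s: 11.85
ee_pos: [0.415, 0.1001, 0.0271]
ee_rot: [180.0, -0.0, -90.0]
contact_force: [0.7, -0.7, -1.5]
finger_gap: 0.0498
```

Emit:
arm_command --commands '[1,0,0,0.0005,0,0,0,1,0,0,0.0005,0,0,0,1,0,0,0,0,0,0,0.4,0,0,0,0,0,0,0.4,0,0,0,0,0,0,0.2,0,0,0,0,0,0,0,0,0,0,0,0,0,0,0,0,0,0,0,0,0,0,0,-0.01,0,0,0,0,0,0,-0.02,0,0,0]'

```text
time_s: 13.1
ee_pos: [0.4146, 0.1, 0.0566]
ee_rot: [179.9, -0.0, -90.0]
contact_force: [-0.4, 0.0, -0.4]
finger_gap: 0.0928
```

Emit:
arm_command --commands '[0,0,0,-0.04,0,0,0,0,0,0,-0.04,0,0,0,0,0,0,-0.03,0,0,-0.188,0,0,0,0,0,0,-0.188,0,0,0,0,0,0,-0.188,0,0,0,0,0,0,-0.188,0,0,0,0,0,0,-0.188,0,0,0,0,0,0,-0.188,0,0,0,0,0,0,-0.188,0,0,0,0,0,0,-0.188]'

```text
time_s: 14.35
ee_pos: [0.4149, 0.1001, 0.1668]
ee_rot: [-180.0, -0.0, -3.7]
contact_force: [0.5, -0.3, -0.6]
finger_gap: 0.0929
```

Run:
```python
from h import *
s=ctrl.sense();print(s['time_s'],s['ee_pos'],s['ee_rot'],s['q'])
d=snap('wrist','w3.png')
u,v=map(int,proj(d,[.415,.10,.064])); print(u,v)
plugs(d,(u-60,v-60,u+60,v+60),.064)
for l in ['cell','nest','jog_top','lamp_top','dropper']: print(l,[(np.round(x['box']).tolist(),round(x['confidence'],2)) for x in ctrl.look_for('wrist',l)][:3])
```

```text
14.35 [0.41487985 0.10006048 0.16675836] [-1.79995930e+02 -2.22637500e-02 -3.71271587e+00] [ 7.30461204e+00  1.13127879e+01  1.15027697e+02 -3.22585007e-04
  5.36368836e+01  1.10175183e+01]
280 209
plug 279.1 192.3 186 [0.415  0.1143 0.064 ]
plug 281.9 225.0 173 [0.4155 0.0864 0.064 ]
dist 0.028 yaw 91.0 mid [0.4153 0.1004 0.064 ]
cell [([267.0, 166.0, 31.0, 74.0], 0.59), ([235.0, 1.0, 29.0, 10.0], 0.52), ([417.0, 229.0, 143.0, 166.0], 0.38)]
nest []
jog_top []
lamp_top []
dropper [([364.0, 353.0, 34.0, 42.0], 0.92)]
```

View pics/w3.png

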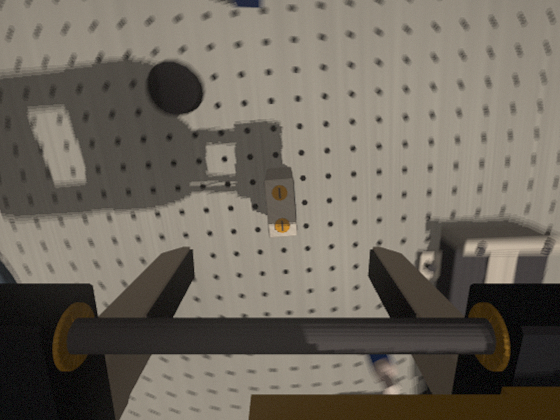

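The cell is standing on the bench with plugs at (279,192) and (282,225), so its width lies along world y. The dropper is at (380,372) and the edge of the stage is at the right. I'll survey the nest and keys before the regrasp.

Run:
```python
from h import *
plan([.545,-.09,.30],0,9)
t=snap('top')
print('jog',at(t,347,229,.04),'lamp',at(t,367,230,.04))
```

```text
n 9 row [0.0153, 0.0205, -0.0148] [-0.0, -0.0, -0.0083]
jog [ 0.50387559 -0.18817521  0.04      ] lamp [ 0.5001485  -0.23676398  0.04      ]
```

Emit:
arm_command --commands '[0,0.0153,0.0205,-0.0148,0,0,-0.007,0,0.0153,0.0205,-0.0148,0,0,-0.007,0,0.0153,0.0205,-0.0148,0,0,-0.007,0,0.0153,0.0205,-0.0148,0,0,-0.007,0,0.0153,0.0205,-0.0148,0,0,-0.007,0,0.0153,0.0205,-0.0148,0,0,-0.007,0,0.0153,0.0205,-0.0148,0,0,-0.007,0,0.0153,0.0205,-0.0148,0,0,-0.007,0,0.0153,0.0205,-0.0148,0,0,-0.007,0,0,0,0,0,0,0]'

```text
time_s: 15.95
ee_pos: [0.5453, -0.0911, 0.2998]
ee_rot: [180.0, -0.1, -0.6]
contact_force: [-0.6, 0.2, -0.6]
finger_gap: 0.093
```

Run:
```python
from h import *
s=ctrl.sense();print(s['time_s'],s['ee_pos'],s['ee_rot'])
d=snap('wrist'); np.savez('w4.npz',W=d['W'],f=d['f'],cx=d['cx'],cy=d['cy'])
im=d['pixels'][:,:,::-1]; 
cv2.imwrite('pics/w4raw.png',im)
cv2.imwrite('pics/w4.png',cv2.resize(im[50:350,150:550],(800,600),interpolation=cv2.INTER_CUBIC))
print('proj nest',proj(d,[.598,-.101,.056]),'jog',proj(d,[.504,-.188,.04]))
for l in ['nest','jog_top','lamp_top','dropper']: print(l,[(np.round(x['box']).tolist(),round(x['confidence'],2)) for x in ctrl.look_for('wrist',l)][:3])
```

```text
15.95 [ 0.54528232 -0.09111184  0.29978967] [ 1.79979741e+02 -6.61452348e-02 -6.26928537e-01]
proj nest (np.float64(323.2642374531684), np.float64(184.91328658475103)) jog (np.float64(250.31623262510618), np.float64(246.67202527403344))
nest [([296.0, 148.0, 76.0, 87.0], 0.74)]
jog_top [([239.0, 237.0, 21.0, 16.0], 0.58), ([243.0, 273.0, 13.0, 15.0], 0.52)]
lamp_top [([242.0, 273.0, 12.0, 14.0], 0.56)]
dropper [([344.0, 363.0, 30.0, 28.0], 0.45), ([146.0, 1.0, 39.0, 39.0], 0.33)]
```

View pics/w4.png

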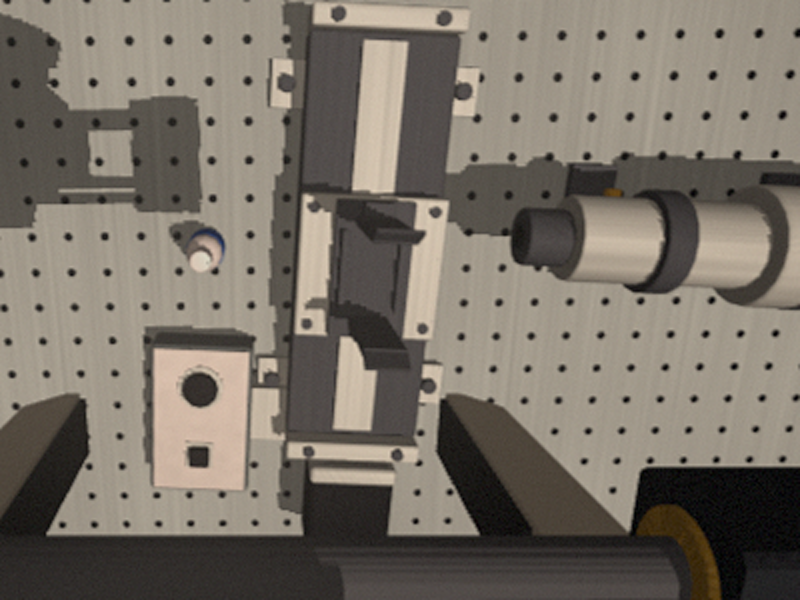

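The nest floor is around crop (369,278). The jog key is at (200,389), the lamp at (199,456), the dropper at (203,250) and the nose front at (515,236). The carriage screws are at (314,205), (436,212), (306,323) and (422,328).

Run:
```python
from h import *
d=dict(np.load('w4.npz'))
A=lambda x,y,z:at(d,150+x/2-.25,50+y/2-.25,z)
S=[A(x,y,.056) for x,y in[(314,205),(436,212),(306,323),(422,328)]]
for p in S: print(p.round(4))
print('ctr',np.mean(S,0).round(4))
a=lambda p,q:np.degrees(np.arctan2((q-p)[1],(q-p)[0])).round(2)
print(a(S[0],S[1]),a(S[2],S[3]),a(S[2],S[0]),a(S[3],S[1]))
# end-plate screws
E=[A(x,y,.05) for x,y in[(338,13),(445,18),(308,451),(397,455)]]
print('rail',a(E[2],E[0]),a(E[3],E[1]),a(E[0],E[1]),[e.round(4).tolist() for e in E])
print('nose',A(517,236,.089).round(4)); j,l=A(200,389,.04),A(199,456,.04); print('jog',j.round(4),'lamp',l.round(4),np.linalg.norm(j-l),a(l,j))
print('drop',A(201,259,.06).round(4))
plan([.595,-.10,.205],0,5)
```

```text
[ 0.5773 -0.061   0.056 ]
[ 0.6505 -0.0659  0.056 ]
[ 0.5731 -0.1344  0.056 ]
[ 0.646  -0.1385  0.056 ]
ctr [ 0.6117 -0.0999  0.056 ]
-3.84 -3.16 86.7 86.51
rail 86.91 86.84 -3.05 [[0.5901, 0.0454, 0.05], [0.6505, 0.0422, 0.05], [0.5755, -0.226, 0.05], [0.6355, -0.2296, 0.05]]
nose [ 0.688  -0.0755  0.089 ]
jog [ 0.5034 -0.1845  0.04  ] lamp [ 0.5009 -0.2341  0.04  ] 0.049638897479053215 87.17
drop [ 0.509  -0.0923  0.06  ]
n 5 row [0.0102, 0.0021, 0.0188] [-0.0001, 0.0002, -0.0016]
```

Emit:
arm_command --commands '[0,0.012,-0.001,0.02,0,0,0.0085,0,0.012,-0.001,0.02,0,0,0.0085,0,0.012,-0.001,0.02,0,0,0.0085,0,0.012,-0.001,0.02,0,0,0.0085,0,0.012,-0.001,0.02,0,0,0.0085,0,0,0,0,0,0,0,0,0,0,0,0,0,0,0,0,0,0,0,0,0,0,0,0,0,0,0,0,0,0,0,0,0,0,0]'

```text
time_s: 17.45
ee_pos: [0.6047, -0.0867, 0.1997]
ee_rot: [180.0, -0.0, -2.9]
contact_force: [0.7, 0.9, 0.0]
finger_gap: 0.0932
```

Run:
```python
from h import *
s=ctrl.sense();print(s['time_s'],s['ee_pos'],s['ee_rot'])
d=snap('wrist'); np.savez('w5.npz',W=d['W'],f=d['f'],cx=d['cx'],cy=d['cy'])
im=d['pixels'][:,:,::-1]; u,v=map(int,proj(d,[.612,-.1,.056])); print(u,v)
x0,y0=max(u-110,0),max(v-90,0); print(x0,y0)
cr=im[y0:y0+180,x0:x0+240]; cr=cv2.convertScaleAbs(cr,alpha=1.6,beta=20)
cv2.imwrite('pics/w5.png',cv2.resize(cr,None,fx=3.33,fy=3.33,interpolation=cv2.INTER_CUBIC))
```

```text
17.45 [ 0.60472494 -0.08669744  0.19970249] [ 1.79994271e+02 -3.13431980e-02 -2.89890755e+00]
288 210
178 120
```

View pics/w5.png

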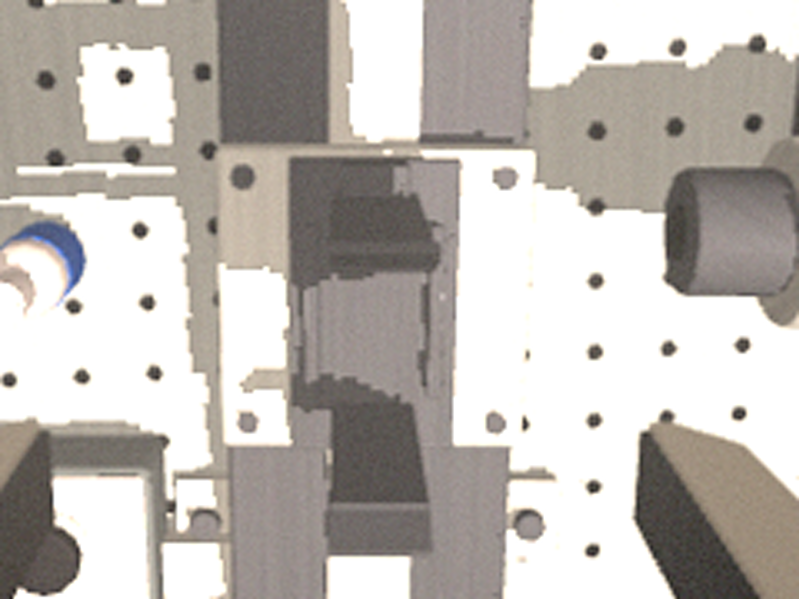

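Crop detail: the cheek tops span x 330–437 at row 240 and 327–431 at row 552, and the screws are at (242,177), (505,178), (247,422) and (496,422). I'll use these to compute the nest centre.

Run:
```python
from h import *
d=dict(np.load('w5.npz'))
A=lambda x,y,z:at(d,178+x/3.33-.35,120+y/3.33-.35,z)
a=lambda p,q:np.degrees(np.arctan2((q-p)[1],(q-p)[0])).round(2)
for z in(.045,.050,.056):
    S=[A(x,y,z) for x,y in[(242,177),(505,178),(247,422),(496,422)]]
    print(z,'ctr',np.mean(S,0).round(4),a(S[0],S[1]),a(S[2],S[3]),a(S[2],S[0]),a(S[3],S[1]))
for n,x,y,z in[('+y outer?L',330,240,.133),('+yR',437,240,.133),('+y low L',330,266,.133),('+y low R',437,266,.133),('-y L',327,552,.133),('-y R',431,552,.133),('-y inL',329,502,.122),('-y inR',428,502,.122)]: print(n,A(x,y,z).round(4))
print('nose',A(668,238,.089).round(4))
d4=dict(np.load('w4.npz')); s4=[at(d4,150+x/2-.25,50+y/2-.25,.05) for x,y in[(314,205),(436,212),(306,323),(422,328)]]; print(np.mean(s4,0))
plan([.4153,.1004,.16],0.7,9)
```

```text
0.045 ctr [ 0.613  -0.1036  0.045 ] -3.07 -2.85 86.88 87.3
0.05 ctr [ 0.613  -0.1021  0.05  ] -3.07 -2.85 86.88 87.3
0.056 ctr [ 0.6129 -0.1004  0.056 ] -3.07 -2.85 86.88 87.3
+y outer?L [ 0.6037 -0.0635  0.133 ]
+yR [ 0.6262 -0.0647  0.133 ]
+y low L [ 0.6034 -0.0692  0.133 ]
+y low R [ 0.6261 -0.0703  0.133 ]
-y L [ 0.5991 -0.1365  0.133 ]
-y R [ 0.6229 -0.1376  0.133 ]
-y inL [ 0.5998 -0.1294  0.122 ]
-y inR [ 0.6232 -0.1305  0.122 ]
nose [ 0.6872 -0.0774  0.089 ]
[ 0.61266467 -0.10120238  0.05      ]
n 9 row [-0.0215, -0.0203, 0.0044] [0.0, -0.0001, -0.007]
```

Emit:
arm_command --commands '[0,-0.0215,-0.0203,0.004,0,0,-0.006,0,-0.0215,-0.0203,0.004,0,0,-0.006,0,-0.0215,-0.0203,0.004,0,0,-0.006,0,-0.0215,-0.0203,0.004,0,0,-0.006,0,-0.0215,-0.0203,0.004,0,0,-0.006,0,-0.0215,-0.0203,0.004,0,0,-0.006,0,-0.0215,-0.0203,0.004,0,0,-0.006,0,-0.0215,-0.0203,0.004,0,0,-0.006,0,-0.0215,-0.0203,0.004,0,0,-0.006,0,0,0,0,0,0,0]'

```text
time_s: 18.75
ee_pos: [0.4152, 0.1018, 0.1634]
ee_rot: [-180.0, 0.0, 0.3]
contact_force: [1.1, 0.0, 0.6]
finger_gap: 0.0932
```

Run:
```python
from h import *
s=ctrl.sense();print(s['time_s'],s['ee_pos'],s['ee_rot'])
d=snap('wrist'); u,v=map(int,proj(d,[.415,.10,.064]))
m=plugs(d,(u-60,v-60,u+60,v+60),.064)
print('tool',(np.linalg.inv(mat(s['ee_pos'],s['ee_rot']))@np.append(m,1)).round(4))
```

```text
18.75 [0.41515393 0.10182479 0.16336222] [-1.79999760e+02  2.17146782e-02  3.00879365e-01]
plug 280.9 195.5 189 [0.4157 0.1142 0.064 ]
plug 280.6 228.7 182 [0.4157 0.0861 0.064 ]
dist 0.0281 yaw 89.8 mid [0.4157 0.1002 0.064 ]
tool [6.00e-04 1.70e-03 9.94e-02 1.00e+00]
```

Aligned to within 0.5°. I'll correct y by 1.7 mm, descend 0.1365 m to z 0.027 and grip.

Emit:
arm_command --commands '[0.1,0.0006,0.0017,0.005,0,0,0.003,0.1,0,0,0.02,0,0,0,0.1,0,0,0.022,0,0,0,0.1,0,0,0.022,0,0,0,0.1,0,0,0.022,0,0,0,0.1,0,0,0.022,0,0,0,0.1,0,0,0.014,0,0,0,0.1,0,0,0.007,0,0,0,0.1,0,0,0.0024,0,0,0,0.1,0,0,0,0,0,0]'

```text
time_s: 20.05
ee_pos: [0.4171, 0.0994, 0.0272]
ee_rot: [-180.0, -0.0, 0.0]
contact_force: [0.1, -0.0, 0.2]
finger_gap: 0.0838
```

Emit:
arm_command --commands '[1,0,0,0,0,0,0,1,0,0,0,0,0,0,1,0,0,0,0,0,0,1,0,0,0,0,0,0,1,0,0,0,0,0,0,1,0,0,0,0,0,0,1,0,0,0,0,0,0,1,0,0,0,0,0,0,1,0,0,0,0,0,0,1,0,0,0,0,0,0]'

```text
time_s: 21.3
ee_pos: [0.4166, 0.0994, 0.0269]
ee_rot: [180.0, 0.0, 0.0]
contact_force: [-1.2, 0.2, 0.0]
finger_gap: 0.0239
```

Emit:
arm_command --commands '[1,0,0,-0.005,0,0,0,1,0,0,-0.015,0,0,0,1,0,0,-0.025,0,0,0,1,0,0,-0.025,0,0,0,1,0,0,-0.025,0,0,0,1,0,0,-0.025,0,0,0,1,0,0,-0.025,0,0,0,1,0,0,-0.015,0,0,0,1,0,0,-0.005,0,0,0,1,0,0,0,0,0,0]'

```text
time_s: 22.55
ee_pos: [0.4167, 0.0994, 0.1919]
ee_rot: [180.0, -0.0, 0.0]
contact_force: [0.1, -0.2, -1.0]
finger_gap: 0.024
```

Run:
```python
from h import *
s=ctrl.sense();print(s['time_s'],s['ee_pos'],s['ee_rot'],s['finger_gap'])
plan([.613,-.101,.19],-3.0,9)
```

```text
22.55 [0.41670946 0.09937084 0.19185058] [ 1.79999150e+02 -1.05714544e-02  2.91493492e-02] 0.023955142382581226
n 9 row [0.0223, 0.0218, 0.0002] [0.0, -0.0, 0.0059]
```

Emit:
arm_command --commands '[1,0.0224,0.0219,0,0,0,0.0059,1,0.0224,0.0219,0,0,0,0.0059,1,0.0224,0.0219,0,0,0,0.0059,1,0.0224,0.0219,0,0,0,0.0059,1,0.0224,0.0219,0,0,0,0.0059,1,0.0224,0.0219,0,0,0,0.0059,1,0.0224,0.0219,0,0,0,0.0059,1,0.0224,0.0219,0,0,0,0.0059,1,0.0224,0.0219,0,0,0,0.0059,1,0,0,0,0,0,0]'

```text
time_s: 23.8
ee_pos: [0.614, -0.1034, 0.1904]
ee_rot: [-180.0, 0.1, -3.1]
contact_force: [-0.3, -0.3, -0.9]
finger_gap: 0.0239
```

Run:
```python
from h import *
s=ctrl.sense();print(s['time_s'],s['ee_pos'],s['ee_rot'],s['q'])
d=snap('wrist'); np.savez('w6.npz',W=d['W'],f=d['f'],cx=d['cx'],cy=d['cy'])
m=plugs(d,(230,200,330,300),s['ee_pos'][2]+.037)
im=d['pixels'][:,:,::-1][130:330,160:420]
cv2.imwrite('pics/w6.png',cv2.resize(cv2.convertScaleAbs(im,alpha=1.6,beta=20),None,fx=3,fy=3,interpolation=cv2.INTER_CUBIC))
```

```text
23.8 [ 0.61403627 -0.10344695  0.19037635] [-1.79989527e+02  8.62412471e-02 -3.10242317e+00] [-1.38428749e+01  2.92762249e+01  8.48096873e+01 -6.32933736e-03
  6.60007701e+01 -1.07378652e+01]
plug 280.8 266.8 655 [ 0.6157 -0.0884  0.2274]Traceback (most recent call last):
  File "<stdin>", line 4, in <module>
  File "h.py", line 33, in plugs
    e=P[0]-P[1]; print('dist',np.linalg.norm(e).round(4),'yaw',np.degrees(np.arctan2(e[1],e[0])).round(1),'mid',((P[0]+P[1])/2).round(4)); return (P[0]+P[1])/2
           ~^^^
IndexError: list index out of range
```

Emit:
arm_command --commands '[1,0,-0.0015,0,0,0,0,1,0,0,0,0,0,0,1,0,0,0.01,0,0,0,1,0,0,0.01,0,0,0,1,0,0,0.01,0,0,0,1,0,0,0.01,0,0,0,1,0,0,0.008,0,0,0,1,0,0,0.004,0,0,0,1,0,0,0,0,0,0,1,0,0,0,0,0,0]'

```text
time_s: 25.1
ee_pos: [0.614, -0.1008, 0.1403]
ee_rot: [180.0, -0.0, -3.0]
contact_force: [0.0, -0.4, -0.8]
finger_gap: 0.024
```

Run:
```python
from h import *
s=ctrl.sense();print(s['time_s'],s['ee_pos'],s['ee_rot'],s['contact_force'],s['moment'])
d=snap('wrist')
im=d['pixels'][:,:,::-1][130:330,160:420]
cv2.imwrite('pics/w6.png',cv2.resize(cv2.convertScaleAbs(im,alpha=1.6,beta=20),None,fx=3,fy=3,interpolation=cv2.INTER_CUBIC))
```

```text
25.1 [ 0.61400949 -0.10082228  0.1402981 ] [ 1.79994883e+02 -3.53250793e-02 -3.01282701e+00] [ 0.02844451 -0.4378495  -0.80606336] [-0.02947082  0.03119174  0.02787076]
```

View pics/w6.png

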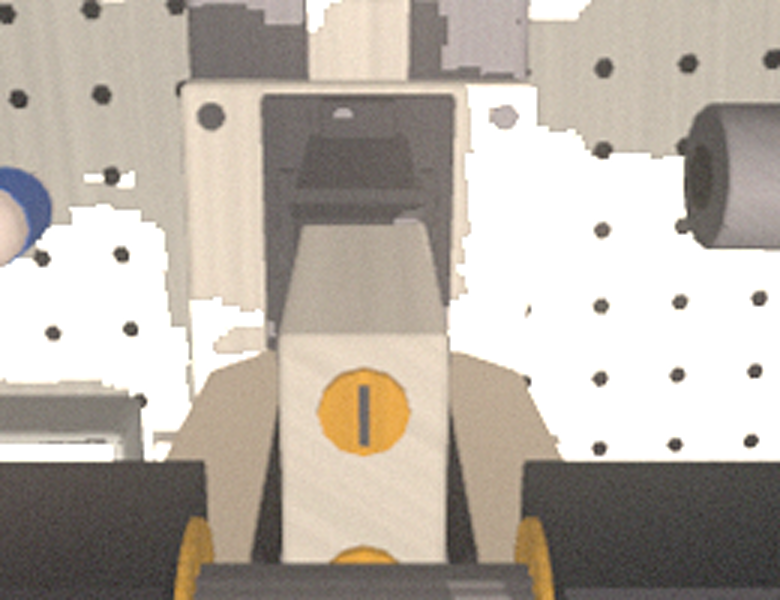

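The cell's lower end is at the cheek mouth, with no side force. It sits about 1.2 mm too far towards +x: cell centre at column 364, cheek and screws at 358. I'll correct that and lower.

Emit:
arm_command --commands '[1,-0.0011,0.0006,0,0,0,0,1,0,0,0.006,0,0,0,1,0,0,0.007,0,0,0,1,0,0,0.007,0,0,0,1,0,0,0.007,0,0,0,1,0,0,0.007,0,0,0,1,0,0,0.006,0,0,0,1,0,0,0.004,0,0,0,1,0,0,0.002,0,0,0,1,0,0,0,0,0,0]'

```text
time_s: 26.4
ee_pos: [0.6127, -0.1013, 0.0939]
ee_rot: [180.0, -0.0, -3.0]
contact_force: [1.4, -0.8, -1.4]
finger_gap: 0.0239
```

Emit:
arm_command --commands '[1,0,0,0.002,0,0,0,1,0,0,0.002,0,0,0,1,0,0,0.002,0,0,0,1,0,0,0.0015,0,0,0,1,0,0,0.001,0,0,0,1,0,0,0.001,0,0,0,1,0,0,0.0007,0,0,0,1,0,0,0,0,0,0,1,0,0,0,0,0,0,1,0,0,0,0,0,0]'

```text
time_s: 27.65
ee_pos: [0.6127, -0.1013, 0.0838]
ee_rot: [180.0, -0.0, -3.0]
contact_force: [-0.0, 0.2, -1.8]
finger_gap: 0.0238
```

Emit:
arm_command --commands '[1,0,0,0.0005,0,0,0,1,0,0,0.0005,0,0,0,1,0,0,0.0005,0,0,0,1,0,0,0,0,0,0,1,0,0,0,0,0,0,1,0,0,0,0,0,0,1,0,0,0,0,0,0,1,0,0,0,0,0,0,1,0,0,0,0,0,0,1,0,0,0,0,0,0]'

```text
time_s: 28.9
ee_pos: [0.6127, -0.1014, 0.0829]
ee_rot: [180.0, -0.0, -3.0]
contact_force: [-4.8, 0.7, 6.0]
finger_gap: 0.0239
```

The contact height of 0.0829 matches the floor (0.0269 + 0.056). Release.

Emit:
arm_command --commands '[0.65,0,0,0,0,0,0,0.5,0,0,0,0,0,0,0.3,0,0,0,0,0,0,0.2,0,0,0,0,0,0,0.2,0,0,0,0,0,0,0.2,0,0,-0.01,0,0,0,0.2,0,0,-0.025,0,0,0,0.2,0,0,-0.035,0,0,0,0.2,0,0,-0.035,0,0,0,0.2,0,0,-0.02,0,0,0]'

```text
time_s: 30.15
ee_pos: [0.6132, -0.1014, 0.21]
ee_rot: [180.0, -0.2, -3.0]
contact_force: [-0.2, 1.4, -0.2]
finger_gap: 0.074
```

Run:
```python
from h import *
s=ctrl.sense();print(s['time_s'],s['ee_pos'],s['contact_force'])
d=snap('wrist'); u,v=map(int,proj(d,[.613,-.101,.12])); print(u,v)
m=plugs(d,(u-60,v-60,u+60,v+60),.120)
im=d['pixels'][:,:,::-1][130:330,160:420]
cv2.imwrite('pics/w7.png',cv2.resize(cv2.convertScaleAbs(im,alpha=1.6,beta=20),None,fx=3,fy=3,interpolation=cv2.INTER_CUBIC))
plan([.5037,-.188,.15],-3,8)
```

```text
30.15 [ 0.61322481 -0.10142577  0.21001078] [-0.20053171  1.37163733 -0.249862  ]
279 213
plug 279.6 195.5 202 [ 0.6139 -0.0868  0.12  ]
plug 279.6 229.8 190 [ 0.6125 -0.1149  0.12  ]
dist 0.0282 yaw 87.0 mid [ 0.6132 -0.1008  0.12  ]
n 8 row [-0.0132, 0.0115, 0.0077] [0.0001, -0.0007, -0.0]
```

View pics/w7.png

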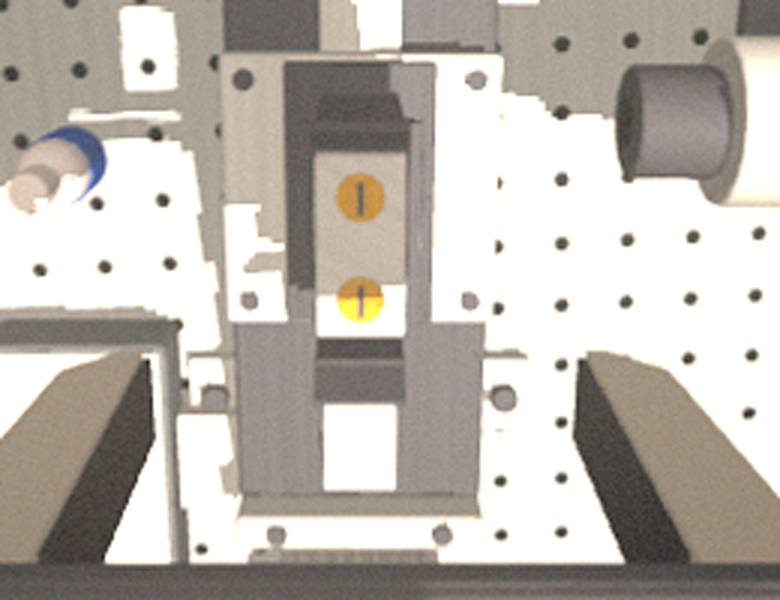

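The cell is seated and level, at yaw 87 (-3° nest) and centred between the cheeks: plugs at crop (361,197) and (361,299). Next is the jog key, with the gripper closed and turned 90° so its body stays clear of the cheeks.

Run:
```python
from h import *
plan([.5037,-.186,.16],-93,10)
```

```text
n 10 row [-0.0024, 0.0152, 0.0052] [-0.0004, -0.0005, 0.1571]
```

Emit:
arm_command --commands '[0.5,-0.0024,0.0152,0.003,0,0,0.157,1,-0.0024,0.0152,0.003,0,0,0.157,1,-0.0024,0.0152,0.003,0,0,0.157,1,-0.0024,0.0152,0.003,0,0,0.157,1,-0.0024,0.0152,0.003,0,0,0.157,1,-0.0024,0.0152,0.003,0,0,0.157,1,-0.0024,0.0152,0.008,0,0,0.157,1,-0.0024,0.0152,0.008,0,0,0.157,1,-0.0024,0.0152,0.008,0,0,0.157,1,-0.0024,0.0152,0.008,0,0,0.157]'

```text
time_s: 31.45
ee_pos: [0.5021, -0.1859, 0.157]
ee_rot: [-180.0, -0.0, -93.3]
contact_force: [-0.1, 0.2, 0.1]
finger_gap: 0.0007
```

Run:
```python
from h import *
s=ctrl.sense();print(s['time_s'],s['ee_pos'],s['ee_rot'],s['finger_gap'])
d=snap('wrist','w8.png')
print(proj(d,[.5036,-.1855,.04]),proj(d,[.501,-.235,.04]))
for l in ['jog_top','lamp_top']: 
  for x in ctrl.look_for('wrist',l)[:3]:
    b=x['box']; print(l,np.round(b),round(x['confidence'],2),at(d,b[0]+b[2]/2,b[1]+b[3]/2,.039).round(4))
```

```text
31.45 [ 0.50208646 -0.18589989  0.15697151] [-1.79996905e+02 -1.31896624e-03 -9.32763884e+01] 0.0006541859968021351
(np.float64(280.4210261009358), np.float64(203.61298354545613)) (np.float64(337.96371860863354), np.float64(203.39661972617859))
jog_top [267. 188.  29.  28.] 0.82 [ 0.505  -0.1865  0.039 ]
lamp_top [330. 192.  18.  20.] 0.61 [ 0.5014 -0.236   0.039 ]
```

View pics/w8.png

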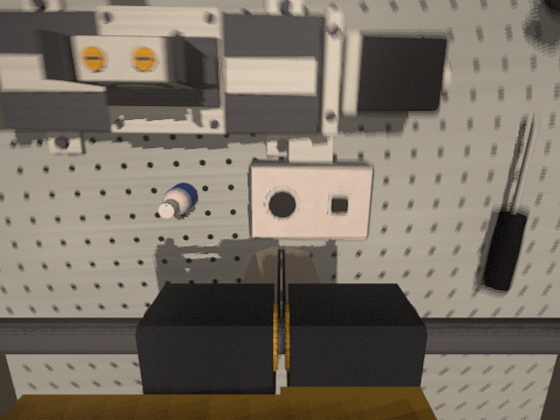

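The jog key is at (282,205), right under the tool, and the lamp at (340,205), 50 mm to the right. Approach to 4 mm above the cap.

Emit:
arm_command --commands '[1,0.001,0,0.015,0,0,0,1,0,0,0.02,0,0,0,1,0,0,0.02,0,0,0,1,0,0,0.02,0,0,0,1,0,0,0.015,0,0,0,1,0,0,0.01,0,0,0,1,0,0,0.009,0,0,0,1,0,0,0.004,0,0,0,1,0,0,0,0,0,0,1,0,0,0,0,0,0]'

```text
time_s: 32.85
ee_pos: [0.5029, -0.1869, 0.0446]
ee_rot: [-180.0, -0.0, -93.0]
contact_force: [-0.1, 0.3, 0.0]
finger_gap: 0.0004
```

Emit:
arm_command --commands '[1,0,0,0.004,0,0,0,1,0,0,0.004,0,0,0,1,0,0,0.0024,0,0,0,1,0,0,0,0,0,0,1,0,0,0,0,0,0,1,0,0,0,0,0,0,1,0,0,0,0,0,0,1,0,0,0,0,0,0,1,0,0,0,0,0,0,1,0,0,0,0,0,0]'

```text
time_s: 34.1
ee_pos: [0.503, -0.187, 0.0351]
ee_rot: [-180.0, -0.0, -93.0]
contact_force: [-4.5, 1.5, 20.0]
finger_gap: -0.0
```

Emit:
arm_command --commands '[1,0,0,0,0,0,0,1,0,0,0,0,0,0,1,0,0,0,0,0,0,1,0,0,0,0,0,0,1,0,0,0,0,0,0,1,0,0,0,0,0,0,1,0,0,0,0,0,0,1,0,0,0,0,0,0,1,0,0,0,0,0,0,1,0,0,0,0,0,0]'

```text
time_s: 35.35
ee_pos: [0.503, -0.187, 0.0351]
ee_rot: [-179.9, -0.0, -93.0]
contact_force: [-5.0, 1.7, 19.8]
finger_gap: 0.0002
```

Emit:
arm_command --commands '[1,0,0,0,0,0,0,1,0,0,0,0,0,0,1,0,0,0,0,0,0,1,0,0,0,0,0,0,1,0,0,0,0,0,0,1,0,0,0,0,0,0,1,0,0,0,0,0,0,1,0,0,0,0,0,0,1,0,0,0,0,0,0,1,0,0,0,0,0,0]'

```text
time_s: 36.6
ee_pos: [0.503, -0.187, 0.0351]
ee_rot: [-179.9, -0.0, -93.0]
contact_force: [-5.5, 1.6, 20.4]
finger_gap: 0.0004
```

Emit:
arm_command --commands '[1,0,0,0,0,0,0,1,0,0,0,0,0,0,1,0,0,0,0,0,0,1,0,0,0,0,0,0,1,0,0,0,0,0,0,1,0,0,0,0,0,0,1,0,0,0,0,0,0,1,0,0,0,0,0,0,1,0,0,0,0,0,0,1,0,0,0,0,0,0]'

```text
time_s: 37.85
ee_pos: [0.503, -0.187, 0.0351]
ee_rot: [-179.9, -0.0, -93.0]
contact_force: [-5.6, 1.7, 19.8]
finger_gap: 0.0009
```

Emit:
arm_command --commands '[1,0,0,0,0,0,0,1,0,0,0,0,0,0,1,0,0,0,0,0,0,1,0,0,-0.012,0,0,0,1,0,0,-0.03,0,0,0,1,0,0,-0.03,0,0,0,1,0,0,-0.03,0,0,0,1,0,0,-0.02,0,0,0,1,0,0,0,0,0,0,1,0,0,0,0,0,0]'

```text
time_s: 39.1
ee_pos: [0.5022, -0.1866, 0.1549]
ee_rot: [179.9, 0.0, -93.0]
contact_force: [1.3, 0.5, -0.2]
finger_gap: 0.0006
```

Run:
```python
from h import *
s=ctrl.sense();print(s['time_s'],s['ee_pos'],s['contact_force'])
d=snap('wrist','w9.png'); plugs(d,(0,20,250,130),.120)
u,v=proj(d,[.503,-.187,.04]);print(u,v)
t=snap('top'); u,v=map(int,proj(t,[.614,-.07,.12])); plugs(t,(u-15,v-15,u+15,v+15),.120)
```

```text
39.1 [ 0.5021554  -0.18660037  0.15486007] [ 1.34198081  0.52312822 -0.23967737]
plug 32.1 55.9 463 [ 0.6157 -0.0568  0.12  ]
plug 83.6 56.0 445 [ 0.6142 -0.0848  0.12  ]
dist 0.028 yaw 86.9 mid [ 0.615  -0.0708  0.12  ]
281.46821126305235 204.7816445209677
plug 292.3 178.1 22 [ 0.6174 -0.056   0.12  ]
plug 304.4 178.6 22 [ 0.6154 -0.084   0.12  ]
dist 0.0281 yaw 86.0 mid [ 0.6164 -0.07    0.12  ]
```

View pics/w9.png

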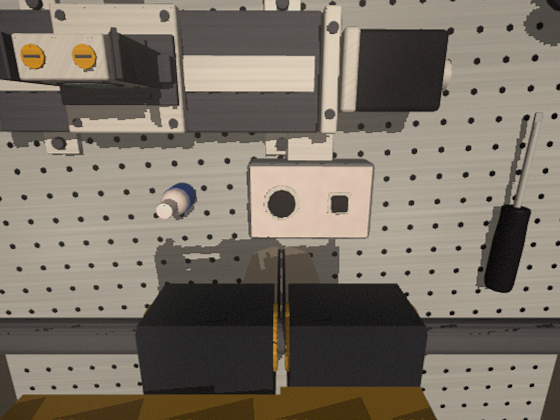

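The cell has moved 30 mm, from y -0.1008 to -0.0708. Its plugs now show at (32,56) and (84,56), and it is upright at yaw -3°. The jog key is up at (282,204) and nothing else has shifted.

```bash
python3 -c "
from bench import ctrl
print(ctrl.close_job())"
```

```text
the job is handed in; nothing more can be done
None
```

I handed in the job at about 39 s. The cell is in the nest and the stage has carried it about 30 mm, close to square in front of the detector (31 mm).

- **Cell:** I took it from the middle of the rack by its narrow ends, stood it on the clear bench, and picked it up again by its flat faces. I then lowered it into the nest. It touched down at tool height 0.0829, the height expected for the nest floor. There was also about 5 N of sideways force at that moment, but nothing looked wrong after release.
- **Jog key:** I held it fully down at about 20 N for about 5 s without a break, then lifted the gripper clear.
- **Last checks:** Both the wrist and top cameras find the plugs 28 mm apart. The cell's yaw matches the nest's (-3°) to within about 1°. The cameras disagree on the cell's position by about 1.6 mm, which is within calibration. In the last picture the jog key looks up again, and the gripper was clear with no force on it. The lamp key and the bystanders in view (dropper, driver) look unmoved. I didn't re-check the rack, iris, lens mount or jar.

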